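# Clear the trapped packer and wedge the titration stand level

### The arm

A 6-joint arm with a two-finger parallel gripper is mounted at the origin on the work surface. World frame = base frame: x ahead of the robot, y to its left, z up, the work surface at z = 0. Lengths are in mm, angles in rad, forces in N, time in s.
With the tool pointing down it reaches from about 400 to 825 mm from the base axis. Payload 7 kg.
Tool frame: the origin (TCP) lies at the very end of the fingers, on their centre line; the grasp point (between the pads) lies 19 mm behind it; z points along the fingers, y is the direction in which the jaws open and shut (so a half turn about z gives the same grasp; the last joint's range is limited). The gripper opens to 88 mm and grips with 3 to 60 N. Pads are 19 mm wide; open, the fingers measure 130 mm over their backs; the gripper's body (78 mm by 193 mm) begins 47 mm behind the grasp point.
Start: joints at [1.461, 0.359, 0.012, 0, -1.224, -0.288], TCP at [261.495, 622.266, 226.561] pointing down, gripper open.
Joint ranges: [-3.07, 3.07], [-1.43, 2.12], [-1.02, 1.25], [-3.03, 1.67], [-3.05, -0], [-3.03, 3.03]. Speed limits (rad/s): [2.39, 2.39, 3.01, 3.14, 3.14, 3.14].

### API

Orientations are given as a unit quaternion [x, y, z, w].
In Python, from plant import bot gives the robot as it stands. Calls block until the motion is done:
- bot.move_ptp(position, orientation): joint-space move of the TCP to a pose.
- bot.line_to(position, velocity=150, ori=None): straight line of the TCP; ori=None keeps the orientation; velocity is the mean speed in mm/s.
- bot.move_joints(angles): joint-space move.
- bot.move_gripper(opening, force=None): finger opening in mm; force is the grip in N (None keeps the last); returns when the fingers have stopped.
- bot.pause(seconds).
- bot.solve_ik(position, orientation): joint angles nearest the present ones, or None.
- bot.read_state(): the state.
- bot.camera(name): name is "scene" or "top" or "wrist"; returns the picture (420x560x3 uint8, red, green, blue); there is no depth.
- bot.get_calibration(name): a dict with "fx", "fy", "cx", "cy" (pixels), "view" (4x4, takes a point from world to camera coordinates); the wrist camera has in their place "T_tool_cam" (4x4, takes a point from camera to tool coordinates, whose origin is the TCP and whose axes are the flange's). Camera axes: x right, y up, looking along -z (the intrinsics and any distortion apply to the point x, -y, -z); pixel columns grow to the right and rows downward; lengths in mm; the calibration is good to about 2 mm. The wrist camera is an equidistant fisheye: a pixel r from the principal point sees the ray r / f radians off the axis. A picture is of the moment at which its call begins: read the wrist's pose just before it. get_calibration takes no time and is no camera call.
A pose or a line that the arm cannot do raises bot.Unreachable and nothing moves.
- bot.close_job(): hands the job in, once; it reports no verdict.
The state is a dict: "t": time; "joint_pos": joint angles; "qvel": joint speeds; "tau": joint torques, N m; "tcp_pos": TCP position; "eef_rot": TCP orientation; "contact_force": force on the tool from outside, world axes, zero at the start; "moment": the same for the moment, N m; "width": finger opening in mm.
Only numpy, scipy, OpenCV 4.12 (cv2) and the standard library are available. Lean on these libraries where they do the work, as an engineer would, in place of code of your own. Each camera call takes 0.05 s, during which the arm holds its last target. There are 200 camera calls.

### The job

The titration stand leans towards the robot: pull out the flat wooden slip that is trapped under its front edge and lay it flat in the grey tray. Then push the wooden wedge, thin end first, into the same opening until the bubble of the level on the stand lies between the two black lines, and leave the wedge there holding the stand level. Do not disturb the glassware and bottles.

Things in the scene. Friction and masses are not known exactly. Their poses are not given: they have to be found in the camera images.
- slip_mid (a point): Centre of the flat plywood slip, 150 x 36 x 18 mm (x, y, z), 80 g, flat on the bench. Half of it (+x end) is under the stand's front edge, whose weight (4 to 10 N) pins it; the -x half sticks out towards the robot. It comes out straight along its own -x. It fills the opening: the wedge cannot go in while it is there.
- mouth (a point): Middle of the lower front edge of the stand's white board (240 x 260 x 18 mm). x points in under the board, y along the edge; tilts with the board. When level it is 24 to 28 mm above the bench (differs between starts); with nothing under it, 14 mm lower. Rubber stubs under the board, inner faces 46 mm either side of here, bound the opening (92 mm wide).
- bubble (a joint): Place of the bubble in the level, m: 0 centred, negative when the front edge is low (bubble towards the back), positive when it is too high (bubble towards the robot). 3 mm of bubble for each 1 mm of height of the front edge. The bubble is 22 mm long, the black lines' inner faces are 31 mm apart, so it is between them within 4.5 mm of centre.
- level_mid (a point): Middle of the top of the level's vial: an aluminium spirit level 150 x 30 mm, 24 mm high, fixed on the board along the board's x, its near end 30 mm behind the front edge. The board rocks about two back feet fixed to the bench, 200 mm behind its front edge, and a 360 mm rod with a burette stands at its back. The level has a green strip, two black cross lines and a pale bubble.
- wedge_mid (a point): Centre of the wooden wedge's envelope, 180 x 48 x 36 mm (x, y, z), 130 to 250 g, flat on its sole (18 mm below). Thin end at +x, 90 mm from here, 4 mm thick; rises evenly over 150 mm to 36 mm; the last 30 mm (60 to 90 mm behind here, -x) is a level tail block to hold. Stays put under the board's weight; pushing it in takes up to about 20 N.
- wedge_tip (a point): Middle of the wedge's thin end, at its sole.
- tray: Open grey plastic tray, fixed, 210 x 110 x 24 mm (x, y, z), walls and floor 4 mm; origin at the centre of its underside.
- flask_a: A bystander to leave alone: small conical flask, 63 mm across the foot, 102 mm high; origin at the centre of its underside.
- beaker: A bystander to leave alone: beaker, 62 mm across, 85 mm high; origin at the centre of its underside.
- flask_b: A bystander to leave alone: larger conical flask, 81 mm across the foot, 132 mm high; origin at the centre of its underside.
- amber: A bystander to leave alone: amber reagent bottle, 68 mm across, 150 mm high; origin at the centre of its underside.
- wash: A bystander to leave alone: white wash bottle with red cap, 66 mm across, 170 mm high; origin at the centre of its underside.
- jar: A bystander to leave alone: low glass jar, 64 mm across, 85 mm high; origin at the centre of its underside.
Not all that is in view belongs to the job. Of the things like the tray, leave any that is red; of the rest the larger one is meant.

How it is judged (in metres and radians):
On the way, in this order (a step that is already met when the one before it is completed fails the run):
1. the slip lies in the tray, released (x of slip_mid in the frame of tray between -0.04 and 0.04 m and y of slip_mid in the frame of tray between -0.045 and 0.045 m and height (world z) of slip_mid below 0.022 m and angle between slip_mid's own z axis and vertical below 0.1 rad and contact force between the fingers and slip below 0.3 N), for 0.2 s.
2. the wedge is under the front edge and the bubble is between the lines (x of wedge_tip in the frame of mouth above 0.05 m and y of wedge_tip in the frame of mouth between -0.05 and 0.05 m and angle between wedge_mid's own z axis and vertical below 0.08 rad and value of joint bubble between -0.0055 and 0.0055 m), for 0.2 s.
At the end, for the whole second after the job is handed in: The slip lies flat in the tray (its centre within 40 mm along and 45 mm across of the tray's centre, tilt under 0.1 rad); the wedge lies on the bench with its thin end at least 50 mm in under the front edge; the bubble is within 5.5 mm of centre and still; the wedge is at rest (all of step 2 and x of slip_mid in the frame of tray between -0.04 and 0.04 m and y of slip_mid in the frame of tray between -0.045 and 0.045 m and height (world z) of each of slip_mid, wedge_mid below 0.022 m and angle between slip_mid's own z axis and vertical below 0.1 rad and velocity of joint bubble between -0.004 and 0.004 m/s and linear speed of wedge below 0.01 m/s); the robot touches nothing.
It fails at once if a bystander (flask, beaker, bottle or jar) is shifted by more than 30 mm (distance of any of flask_a, beaker, flask_b, amber, wash, jar from where it was at the start of the episode above 0.03 m).
It fails at once if a bystander is tipped over (angle between any of flask_a, beaker, flask_b, amber, wash, jar's own z axis and vertical above 0.4 rad).
It also fails if it takes over 69 s, if anything falls off the work surface, if the arm or the gripper's body presses on something with over 40 N, if the wrist force passes 120 N, or if a joint passes its speed limit or range.

## Working session

There is one attempt and no reset: what is moved stays moved. The work goes in short steps, each a Python script; the robot and the scene stay as the last script left them, time stands still between calls to the robot, and variables do not carry over. Pictures are saved under pics/ and viewed, about 8 in all and at most 12, crops included, and the job is handed in when it is done.

```bash
ls; mkdir -p pics; python3 - <<'E'
from plant import bot
import cv2,numpy as np
a=bot.camera("scene");b=bot.camera("top")
for n,i in(("scene",a),("top",b)):
    cv2.imwrite(f"pics/{n}0.png",cv2.cvtColor(i,cv2.COLOR_RGB2BGR))
    c=bot.get_calibration(n);print(n,c)
print(bot.get_calibration("wrist"));print(bot.read_state())
E
```

```text
pics
scene {'fx': 442.8028481524401, 'fy': 442.8028481524401, 'cx': 289.9015863752856, 'cy': 208.1509915714501, 'view': array([[ 4.20776149e-01,  9.07083141e-01,  1.21493861e-02,
        -2.38619933e+02],
       [-5.49052210e-01,  2.43986532e-01,  7.99382413e-01,
         2.25242459e+02],
       [ 7.22142024e-01, -3.43031701e-01,  6.00699717e-01,
        -1.60240255e+03],
       [ 0.00000000e+00,  0.00000000e+00,  0.00000000e+00,
         1.00000000e+00]])}
top {'fx': 448.53078508069154, 'fy': 448.53078508069154, 'cx': 279.2130643682609, 'cy': 206.67686628752068, 'view': array([[-2.96847939e-03, -9.99934210e-01, -1.10798550e-02,
         1.37938831e+01],
       [ 9.88058763e-01, -4.63971967e-03,  1.54007642e-01,
        -5.20251702e+02],
       [-1.54048917e-01, -1.04903794e-02,  9.88007532e-01,
        -1.29952000e+03],
       [ 0.00000000e+00,  0.00000000e+00,  0.00000000e+00,
         1.00000000e+00]])}
{'fx': 325.19226210127806, 'fy': 325.19226210127806, 'cx': 273.83642986489883, 'cy': 211.73048485839783, 'T_tool_cam': array([[ 7.29807081e-04,  9.50219342e-01,  3.11580918e-01,
  
[... 247 characters left out ...]
e+00,
         1.00000000e+00]])}
{'t': 0.1, 'joint_pos': array([ 1.46107379e+00,  3.59303440e-01,  1.11637372e-02, -3.00438505e-04,
       -1.22412107e+00, -2.88116711e-01]), 'qvel': array([-0.00106069, -0.00243654,  0.00248211,  0.00034839, -0.00014728,
       -0.00047681]), 'tau': array([-1.07988468e-03, -5.84162164e+01,  2.93750489e+01,  7.01557875e+00,
        1.01015886e-02, -5.26879387e-05]), 'tcp_pos': array([261.36126826, 621.87072115, 225.73126422]), 'eef_rot': array([ 9.80270263e-01, -1.97660456e-01, -7.54578933e-05,  7.41893412e-04]), 'contact_force': array([-1.40880002,  0.26434306, -0.20333399]), 'moment': array([0.00838805, 0.03988997, 0.01691979]), 'width': 87.65646508543367}
```

View pics/top0.png

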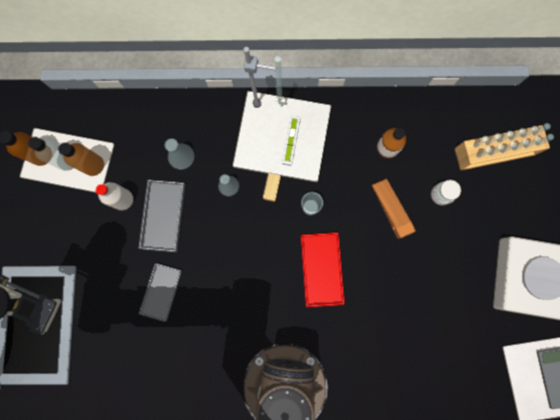

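View pics/scene0.png

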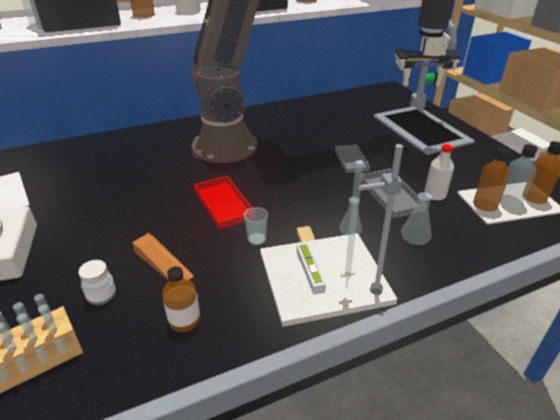

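The top view shows these candidates:
- **Trays:** the larger grey one is at (162,215), a smaller grey one at (160,292) and a red one at (322,270). The larger grey one fits.
- **Slip:** its visible end is at (272,187), in front of the stand at (282,137).
- **Wedge:** at (393,208). The thick tail seems to be the near end (407,232).

Next I'll segment these and make one enlarged crop to confirm.

```bash
cat > h.py <<'E'
from plant import bot
import cv2,numpy as np
from scipy.spatial.transform import Rotation as R
def ray(n,px,st=None):
    c=bot.get_calibration(n);px=np.atleast_2d(np.asarray(px,float))
    d=np.stack([(px[:,0]-c["cx"])/c["fx"],(px[:,1]-c["cy"])/c["fy"]],1)
    if n=="wrist":
        th=np.linalg.norm(d,axis=1,keepdims=True)+1e-9
        v=np.hstack([d/th*np.sin(th),np.cos(th)])*[1,-1,-1]
        T=c["T_tool_cam"];r=R.from_quat(st["eef_rot"]).as_matrix()
        return st["tcp_pos"]+r@T[:3,3],v@(r@T[:3,:3]).T
    v=np.hstack([d,np.ones((len(d),1))])*[1,-1,-1]
    V=c["view"];return -V[:3,:3].T@V[:3,3],v@V[:3,:3]
def onplane(n,px,z,st=None):
    o,d=ray(n,px,st);return o+d*((z-o[2])/d[:,2])[:,None]
def proj(n,P,st=None):
    c=bot.get_calibration(n);P=np.atleast_2d(P)
    if n=="wrist":
        T=c["T_tool_cam"];r=R.from_quat(st["eef_rot"]).as_matrix()
        p=(((P-st["tcp_pos"])@r)-T[:3,3])@T[:3,:3]*[1,-1,-1]
        q=np.linalg.norm(p[:,:2],axis=1);th=np.arctan2(q,p[:,2])
        return p[:,:2]/q[:,None]*th[:,None]*c["fx"]+[c["cx"],c["cy"]]
    V=c["view"];p=(P@V[:3,:3].T+V[:3,3])*[1,-1,-1]
    return p[:,:2]/p[:,2:]*c["fx"]+[c["cx"],c["cy"]]
def down(yaw): # jaw(y) axis at angle yaw+-90, tool x along yaw
    c,s=np.cos(yaw),np.sin(yaw)
    return R.from_matrix(np.array([[c,s,0],[s,-c,0],[0,0,-1]])).as_quat()
def shot(n,name,crop=None,k=1):
    st=bot.read_state();im=bot.camera(n);bgr=cv2.cvtColor(im,cv2.COLOR_RGB2BGR)
    np.savez("pics/"+name+".npz",im=im,tcp_pos=st["tcp_pos"],eef_rot=st["eef_rot"])
    if crop: x0,y0,x1,y1=crop;bgr=bgr[y0:y1,x0:x1]
    if k!=1:bgr=cv2.resize(bgr,None,fx=k,fy=k,interpolation=cv2.INTER_CUBIC)
    cv2.imwrite("pics/"+name+".png",bgr);return im,st
def blob(im,near,lo,hi):
    m=cv2.inRange(cv2.cvtColor(im,cv2.COLOR_RGB2HSV),np.array(lo),np.array(hi))
    cs,_=cv2.findContours(m,cv2.RETR_EXTERNAL,cv2.CHAIN_APPROX_NONE)
    cs=[c for c in cs if cv2.contourArea(c)>40]
    return min(cs,key=lambda c:-cv2.pointPolygonTest(c,tuple(map(float,near)),True))
E
python3 - <<'E'
from h import *
im,st=shot("top","top1",(120,80,430,320),2.5)
P=lambda x:np.array2string(x,precision=1,suppress_small=True)
for nm,near,lo,hi,z in(("tray",(162,215),(0,0,60),(180,80,160),20),("small",(160,292),(0,0,45),(180,80,160),15),("slip",(271,188),(10,60,120),(30,255,255),18),("wedge",(393,208),(3,90,60),(20,255,255),18),("board",(260,130),(0,0,180),(180,40,255),35)):
    c=blob(im,near,lo,hi);r=cv2.minAreaRect(c);b=cv2.boxPoints(r)
    print(nm,cv2.contourArea(c),r);print(P(onplane("top",b,z)))
E
```

```text
tray 2577.0 ((161.1461639404297, 215.3307647705078), (38.32672882080078, 71.56804656982422), 7.125016689300537)
[[398.6 437.   20. ]
 [616.4 419.6  20. ]
 [600.8 302.   20. ]
 [384.  322.2  20. ]]
small 1501.0 ((159.9761199951172, 291.5812072753906), (29.62746238708496, 54.51453399658203), 16.389541625976562)
[[207.6 428.8  15. ]
 [360.5 389.5  15. ]
 [335.4 303.3  15. ]
 [183.5 344.   15. ]]
slip 309.5 ((271.3398742675781, 186.69381713867188), (12.966898918151855, 26.833236694335938), 12.994616508483887)
[[549.8  64.4  18. ]
 [631.4  46.1  18. ]
 [622.    7.3  18. ]
 [540.7  25.9  18. ]]
wedge 1114.5 ((393.0000915527344, 208.0), (61.715476989746094, 20.57182502746582), 63.43495178222656)
[[ 589.5 -265.4   18. ]
 [ 617.9 -322.6   18. ]
 [ 448.  -398.4   18. ]
 [ 420.5 -342.1   18. ]]
board 6134.5 ((281.3943176269531, 135.59898376464844), (85.44445037841797, 76.8131103515625), 10.007980346679688)
[[ 647.2  153.3   35. ]
 [ 889.9  114.7   35. ]
 [ 839.3 -147.2   35. ]
 [ 599.7 -102.    35. ]]
```

View pics/top1.png

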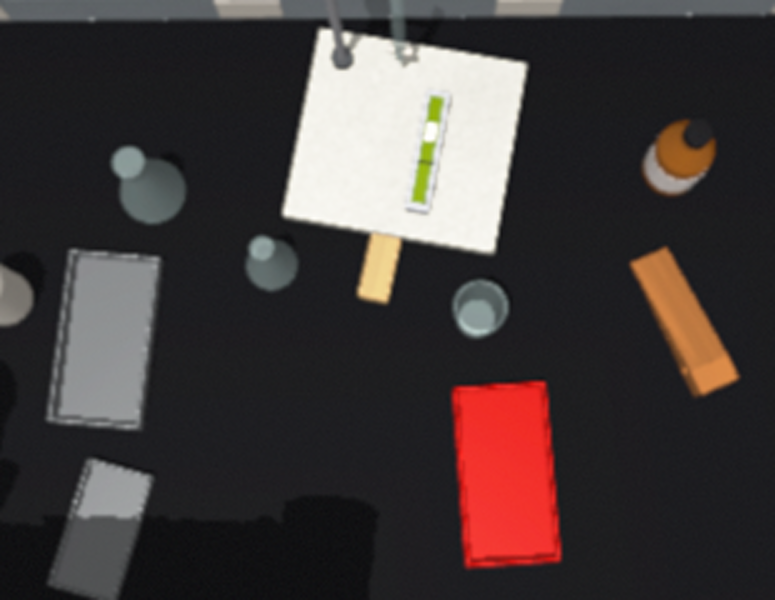

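The enlarged crop confirms the choices. The larger grey tray is at crop (105,340), the wedge's tail is at its near end (715,375), and the slip is at (380,268). Next I'll look at the slip and wedge from close up with the wrist camera.

```bash
python3 - <<'E'
from h import *
print(onplane("top",[(229,190),(312,204)],0), onplane("top",[(312,203)],85))
q0=bot.read_state()["joint_pos"]
for y in(np.pi-.2,-np.pi-.2,-.2):
  for p in ((640,25,260),(540,-330,260)): print(y,p,bot.solve_ik(p,down(y)))
y=-.2
t=bot.read_state()["t"]
bot.move_ptp((560,30,260),down(y)); bot.pause(.2); shot("wrist","w1")
print(bot.read_state()["t"]-t)
bot.move_ptp((500,-330,260),down(y)); bot.pause(.2);shot("wrist","w2")
a=cv2.imread("pics/w1.png");b=cv2.imread("pics/w2.png")
cv2.imwrite("pics/w12.png",cv2.resize(np.vstack([a,b]),(400,600)) if 0 else np.hstack([a,b])[:, :])
print(bot.read_state()["t"])
E
```

```text
[[579.6549606  167.75923887   0.        ]
 [534.46357299 -88.74189435   0.        ]] [[523.64568384 -83.39464014  85.        ]]
2.941592653589793 (640, 25, 260) [ 0.34316836  0.28404042 -0.01878389  0.         -1.26797201 -2.11396468]
2.941592653589793 (540, -330, 260) [-0.24063366  0.27133709 -0.03622516  0.         -1.26323407 -1.53016267]
-3.3415926535897933 (640, 25, 260) [ 0.34316836  0.28404042 -0.01878389  0.         -1.26797201 -2.11396468]
-3.3415926535897933 (540, -330, 260) [-0.24063366  0.27133709 -0.03622516  0.         -1.26323407 -1.53016267]
-0.2 (640, 25, 260) [ 0.34316836  0.28404042 -0.01878389  0.         -1.26797201  1.02762797]
-0.2 (540, -330, 260) [-0.24063366  0.27133709 -0.03622516  0.         -1.26323407  1.61142999]
2.6167000000000002
4.3833
```

View pics/w1.png

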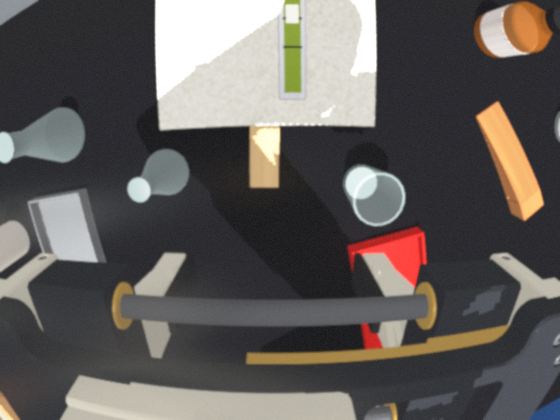

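View pics/w2.png

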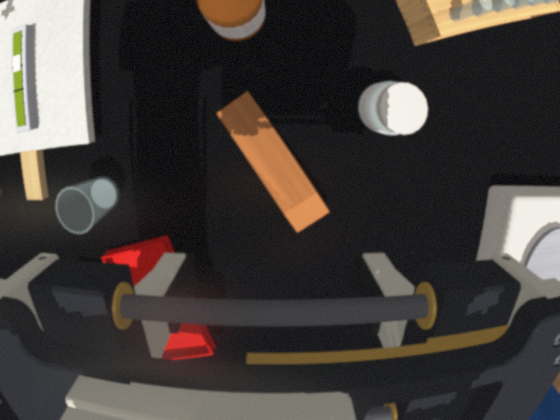

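w1 shows the slip at (249–280, 125–187), the board's front edge from (160,129) to (375,126), the beaker at (375,195) and flask_a at (165,175). w2 shows the wedge with its thin end at (235,105) and its tail at (312,218).

```bash
python3 - <<'E'
from h import *
np.set_printoptions(precision=1,suppress=True)
d1=dict(np.load("pics/w1.npz"));d2=dict(np.load("pics/w2.npz"))
c=blob(d1["im"],(264,160),(8,50,90),(32,255,255));s=onplane("wrist",c[:,0],18,d1)
r=cv2.minAreaRect(s[:,:2].astype(np.float32));print("slip",r);print(cv2.boxPoints(r), cv2.boundingRect(c))
c=blob(d2["im"],(270,165),(3,90,50),(20,255,255))
ap=cv2.approxPolyDP(c,4,True)[:,0];print("wedge",ap);
for z in(0,4,36):print(z,onplane("wrist",ap,z,d2)[:,:2].tolist())
# board mask per-column lower edge
g=d1["im"].astype(int)
m=(g.min(2)>105)&(g.max(2)-g.min(2)<40)
xs=np.r_[175:245:5,290:365:5];ys=[np.nonzero(m[100:150,x])[0].max()+100 for x in xs]
print(ys)
e=onplane("wrist",np.c_[xs,ys],14,d1);p=np.polyfit(e[:,1],e[:,0],1);print("edge lower z14",e[0],e[-1],"slope",p)
e=onplane("wrist",np.array([(160,129),(375,126)]),24,d1);print(e)
for px,z in(((165,170),60),((375,195),85)):print(onplane("wrist",[px],z,d1))
l=onplane("wrist",[(291,95),(292,20)],50,d1);print("level",l)
E
```

```text
slip ((586.4951171875, 37.40202331542969), (38.427818298339844, 78.46195220947266), 77.74646759033203)
[[544.1  27. ]
 [620.8  10.3]
 [628.9  47.9]
 [552.2  64.5]] (249, 126, 32, 63)
wedge [[246  91]
 [216 115]
 [298 233]
 [330 211]]
0 [[613.5292558227318, -315.5364066572058], [591.7962148150602, -271.47082632428976], [412.41251066371547, -345.2835169295611], [435.4253878281386, -393.93932628541916]]
4 [[613.2449388361075, -315.823875210632], [591.7197205139311, -272.17967296463235], [414.0513770025275, -345.28652808283164], [436.8441930198893, -393.4770651851794]]
36 [[610.9704029431138, -318.1236236380421], [591.1077661048979, -277.85044608737263], [427.1623077130239, -345.3106173089962], [448.1946345538952, -389.7789763832615]]
[np.int64(129), np.int64(129), np.int64(128), np.int64(128), np.int64(128), np.int64(127), np.int64(127), np.int64(127), np.int64(127), np.int64(126), np.int64(126), np.int64(126), np.int64(126), np.int64(126), np.int64(126), np.int64(125), np.int64(125), np.int64(125), np.int64(125), np.int64(125), np.int64(125), np.int64(125), np.int64(125), np.int64(125), np.int64(125), np.int64(125), np.int64(126), np.int64(126), np.int64(126)]
edge lower z14 [646.4 141.4  14. ] [603.3 -88.4  14. ] slope [  0.2 619.9]
[[ 651.3  157.6   24. ]
 [ 601.4 -105.2   24. ]]
[[603.  150.9  60. ]]
[[533.3 -76.9  85. ]]
level [[654.8  -7.7  50. ]
 [740.4 -26.   50. ]]
```

```bash
python3 - <<'E'
import cv2
a=cv2.imread("pics/w1.png")[70:240,130:430]
b=cv2.imread("pics/w2.png")[70:240,130:430]
import numpy as np
cv2.imwrite("pics/c1.png",cv2.resize(a,None,fx=2.6,fy=2.6,interpolation=cv2.INTER_CUBIC))
E
```

```text
(no output)
```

View pics/c1.png

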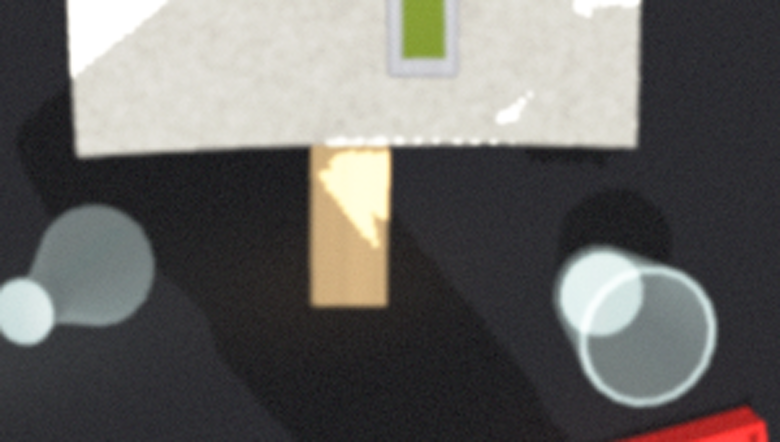

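```bash
cat >> h.py <<'E'
def rolled(yaw,a):
    return (R.from_rotvec(-a*np.array([np.cos(yaw),np.sin(yaw),0]))*R.from_quat(down(yaw))).as_quat()
YS=-.212
E
python3 - <<'E'
from h import *
np.set_printoptions(precision=1,suppress=True)
d1=dict(np.load("pics/w1.npz"))
u=np.array([np.cos(YS),np.sin(YS)]);v=np.array([-u[1],u[0]]);o=np.array([548.2,45.7])
for n,px,z in(("beaker rim",(379,199),85),("beaker base",(361,182),3),("flaska base",(166.5,172),0),("flaska top",(139.5,189),102)):
    p=onplane("wrist",[px],z,d1)[0];w=p[:2]-o;print(n,p,"u,v",w@u,w@v)
print("wash base top",onplane("top",[(122,202)],0))
for z in(7,40,80,150,250):
    g=o+45*u;q=rolled(YS,.09);print(z,bot.solve_ik([*g,z],q))
g=o+45*u
bot.move_gripper(56,40)
bot.move_ptp([*g,150],rolled(YS,.09))
bot.line_to([*g,25],100);f=bot.read_state();print(f["tcp_pos"],f["contact_force"],f["t"])
E
```

```text
beaker rim [527.8 -81.   85. ] u,v 6.761501886132383 -128.19397448391248
beaker base [527.9 -81.8   3. ] u,v 6.99009274353806 -128.89055067062034
flaska base [593.1 172.5   0. ] u,v 17.202797227010375 133.44322307895118
flaska top [594.7 169.3 102. ] u,v 19.429691629491597 130.57418208977202
wash base top [[543.5 498.9   0. ]]
7 [ 0.4  0.5 -0.4  0.1 -0.7  0.8]
40 [ 0.4  0.4 -0.4  0.1 -0.8  0.8]
80 [ 0.4  0.4 -0.4  0.1 -0.9  0.9]
150 [ 0.4  0.3 -0.3  0.1 -1.   0.9]
250 [ 0.4  0.2 -0.2  0.1 -1.2  0.9]
[592.7  36.4  25.6] [ 0.5  0.  -0.3] 8.0
```

```bash
python3 - <<'E'
from h import *
np.set_printoptions(precision=1,suppress=True)
u=np.array([np.cos(YS),np.sin(YS)]);o=np.array([548.2,45.7]);g=o+45*u
def s(n):
    f=bot.read_state();print(n,f["tcp_pos"],f["contact_force"],f["width"],f["t"])
bot.line_to([*g,7],60);s("down")
bot.move_gripper(20,40);s("grip")
bot.line_to([*(g-15*u),7],40);s("pull15")
bot.line_to([*(g-100*u),7.5],70);s("pull")
bot.line_to([*(g-100*u),40],80);bot.pause(.2);s("lift")
shot("top","top2",(100,80,440,320),2.3)
E
```

```text
down [591.8  36.    6.4] [ 0.7 -1.2  0.6] 56.291453413455756 8.45
grip [592.3  36.2   7.2] [-0.4 -0.5  1.2] 35.60926485879736 8.9333
pull15 [577.9  39.9   7.2] [2.5 1.2 0.4] 35.54818428913135 9.4583
pull [494.6  57.3   7.4] [-1.   0.2 -2.1] 35.51069153984669 10.825
lift [494.1  57.1  39.5] [ 0.5 -0.5 -0.3] 35.347448698601184 11.5833
```

View pics/top2.png

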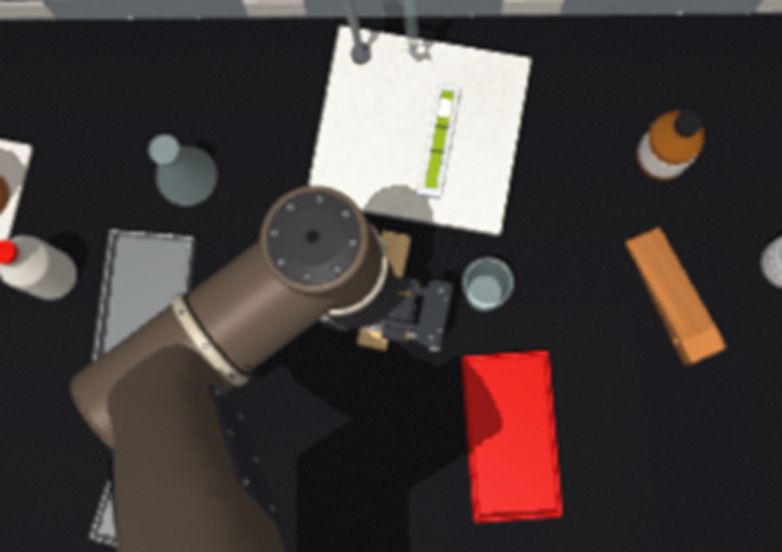

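The slip is out and held at (385,290), and the stand has dropped with its bubble at the far end. Next I'll lay the slip in the tray.

```bash
python3 - <<'E'
from h import *
np.set_printoptions(precision=1,suppress=True)
def s(n):
    f=bot.read_state();print(n,f["tcp_pos"],f["contact_force"],f["width"],f["t"])
p=bot.read_state()["tcp_pos"]
bot.line_to([p[0],p[1],150],200)
y=-.087;ut=np.array([np.cos(y),np.sin(y)]);q=rolled(y,.09)
g=np.array([494,369])-30*ut
bot.move_ptp([*g,120],q);bot.line_to([*g,22],100);s("above")
bot.line_to([*g,12],40);s("down")
bot.move_gripper(48);s("rel")
bot.line_to([*g,80],120);bot.line_to([*g,200],300)
bot.move_ptp([455,300,250],down(-.2));bot.pause(.2)
shot("wrist","w3");s("end")
E
```

```text
above [464.4 372.   22.6] [ 0.  -0.3 -0.5] 35.507364848174056 14.675
down [464.  371.4  11.8] [-0.4 -0.5 -1. ] 35.618241685714196 15.075
rel [464.1 371.6  12.1] [-0.6 -0.7  0. ] 48.17124025509815 15.575
end [454.7 300.4 248.5] [0.4 0.7 0.5] 47.956351184995924 17.5417
```

View pics/w3.png

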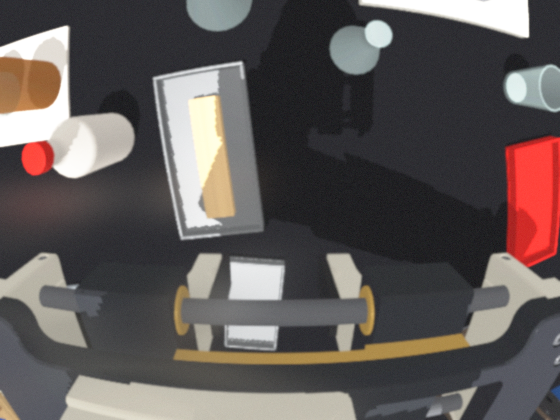

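The slip lies flat in the large tray at (212,155), well inside the walls. Next comes the wedge.

```bash
python3 - <<'E'
from h import *
np.set_printoptions(precision=1,suppress=True)
def s(n):
    f=bot.read_state();print(n,f["tcp_pos"],f["contact_force"],f["width"],f["t"])
d2=dict(np.load("pics/w2.npz"));print("jar",onplane("wrist",[(384,108)],0,d2))
d3=dict(np.load("pics/w3.npz"));c=blob(d3["im"],(212,155),(8,50,90),(32,255,255));r=cv2.minAreaRect(onplane("wrist",c[:,0],22,d3)[:,:2].astype(np.float32));print("slip",r)
t=onplane("wrist",[(155,77),(243,62),(264,232),(182,238)],24,d3);print("tray",t.mean(0))
y=.42;w=np.array([np.cos(y),np.sin(y)]);g=np.array([437.7,-367.5])+15*w
bot.move_gripper(86,50)
bot.move_ptp([*g,150],down(y));bot.line_to([*g,14],140);s("down")
bot.move_gripper(30,50);s("grip")
bot.line_to([*g,170],150);s("lift")
Y=-.205;u=np.array([np.cos(YS),np.sin(YS)]);v=np.array([-u[1],u[0]]);o=np.array([548.2,45.7])
a=o-120*u+2*v
bot.move_ptp([*a,170],down(Y));bot.line_to([*a,40],150);bot.line_to([*a,15],50);s("set")
shot("wrist","w4")
E
```

```text
jar [[ 561.5 -488.4    0. ]]
slip ((495.1318359375, 367.72039794921875), (39.286746978759766, 151.5325164794922), 84.41937255859375)
tray [500.4 369.8  24. ]
down [ 452.1 -361.6   14.8] [ 1.2 -0.3  0.5] 85.72488574224154 21.875
grip [ 451.4 -361.4   14.1] [0.  1.1 1.9] 47.66522538553147 22.575
lift [ 450.7 -361.1  168.9] [-1.1  0.7 -2.6] 47.52608740318703 23.7667
set [431.2  72.8  14.6] [-0.2 -0.1 -2. ] 47.64188678836892 27.0333
```

View pics/w4.png

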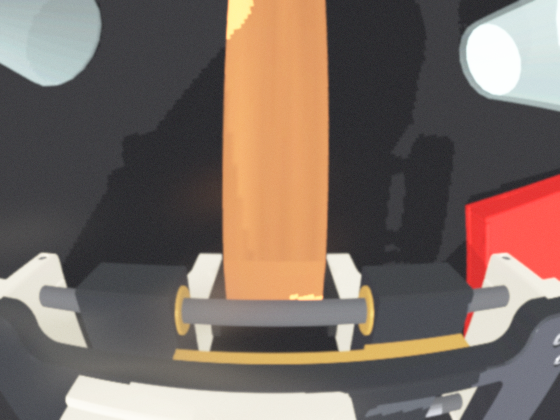

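The wedge is held square, with the beaker at top right and flask_a at top left, both clear. I'll regrip higher so the gripper body passes over the beaker's rim, then push in stages and read the level.

```bash
cat >> h.py <<'E'
def s(n):
    f=bot.read_state();print(n,f["tcp_pos"],f["contact_force"],f["width"],f["t"])
U=np.array([np.cos(YS),np.sin(YS)]);V_=np.array([-U[1],U[0]]);O=np.array([548.2,45.7])
E
python3 - <<'E'
from h import *
np.set_printoptions(precision=1,suppress=True)
a=O-120*U+2*V_
bot.move_gripper(62);bot.line_to([*a,23],60);bot.move_gripper(30,60);s("regrip")
for k in(-60,-29,-10,0):
    bot.line_to([*(O+k*U+2*V_),23],50);s(k)
bot.pause(.3)
A,_=shot("top","t5");B,_=shot("scene","s5")
t=cv2.cvtColor(A[90:210,225:345],cv2.COLOR_RGB2BGR);b=cv2.cvtColor(B[210:330,250:370],cv2.COLOR_RGB2BGR)
cv2.imwrite("pics/ts5.png",cv2.resize(np.hstack([t,b]),(800,400),interpolation=cv2.INTER_CUBIC))
E
```

```text
regrip [431.2  72.8  22.9] [-0.9 -0.2 -0.1] 47.356558601716685 28.3
-60 [489.8  60.3  23. ] [-0.3 -0.4 -0.6] 47.4131972331505 29.65
-29 [517.4  52.7  22.9] [-14.    2.1  12.5] 47.24251722541876 30.4167
-10 [536.3  48.6  22.9] [-11.7   0.3  11.2] 47.34374931617632 30.95
0 [546.2  46.6  22.9] [-11.2   0.6  10.6] 47.13154436144622 31.3
```

View pics/ts5.png

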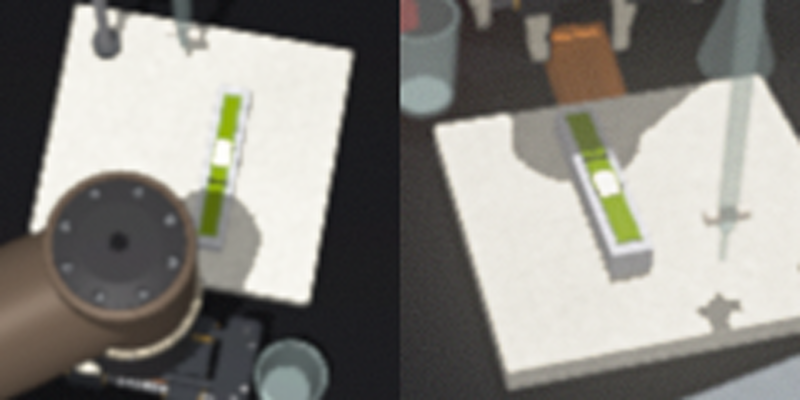

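The wedge is going in at about 11 N. In the top crop the bubble is at (222,152) and the front black line at (215,184), so the bubble is still roughly 13 mm towards the back. I'll push on while measuring the bubble against the front line.

```bash
cat >> h.py <<'E'
from scipy.ndimage import map_coordinates
def prof(n,im):
    # sample along the vial axis (world, z=62): find green strip and fit
    hsv=cv2.cvtColor(im,cv2.COLOR_RGB2HSV)
    roi=np.zeros(im.shape[:2],np.uint8)
    x0,y0,x1,y1=(270,105,310,175) if n=="top" else (290,235,335,295)
    roi[y0:y1,x0:x1]=1
    m=((hsv[...,0]>30)&(hsv[...,0]<55)&(hsv[...,1]>120)&(roi>0))
    ys,xs=np.nonzero(m);P=onplane(n,np.c_[xs,ys],62)[:,:2]
    c=P.mean(0);_,_,vt=np.linalg.svd(P-c,full_matrices=False);d=vt[0]*np.sign(vt[0]@U)
    e=(P-c)@d;tt=np.arange(e.min()-4,e.max()+4,.5)
    W=np.c_[c+tt[:,None]*d,np.full(len(tt),62.)];px=proj(n,W)
    I=np.stack([map_coordinates(im[...,k].astype(float),[px[:,1],px[:,0]],order=1) for k in range(3)],1)
    return tt,I,c@U-O@U
def bub(n,im):
    tt,I,c0=prof(n,im);core=(tt>tt[0]+12)&(tt<tt[-1]-12)
    b=np.clip(I[:,2]-100,0,None)*core   # blue high = bubble
    bc=(b*tt).sum()/b.sum();mid=(tt[0]+tt[-1])/2
    return n,"bubble",round(bc-mid,1),"len",round(tt[-1]-tt[0]-8),tt,I
E
python3 - <<'E'
from h import *
np.set_printoptions(precision=0,suppress=True,linewidth=200)
for n in("top","scene"):
    *r,tt,I=bub(n,np.load("pics/%s5.npz"%n[0])["im"]);print(r)
    for k in(1,2):print(I[::6,k])
bot.line_to([*(O+12*U+2*V_),23],40);s(12);bot.pause(.4)
for n,p in(("top","t6"),("scene","s6")):
    im,_=shot(n,p);*r,tt,I=bub(n,im);print(r)
    for k in(1,2):print(I[::4,k])
E
```

```text
['top', 'bubble', np.float64(11.2), 'len', 128]
[126. 111. 105. 104. 104. 104. 104. 105. 104. 104. 103. 104. 103. 105. 127. 161. 163. 139. 149. 173. 180. 180. 199. 235. 254. 254. 254. 254. 254. 253. 241. 201. 180. 177. 177. 176. 177. 177. 177.
 177. 177. 177. 177. 176. 181. 203.]
[105.  53.  19.  13.  13.  14.  14.  14.  11.  13.  14.  14.  13.  11.  12.  16.  21.  26.  24.  17.  16.  41. 115. 207. 253. 252. 251. 251. 251. 248. 214. 111.  29.   9.   9.   9.  11.  11.  11.
  11.  10.   9.  10.  16.  62. 151.]
['scene', 'bubble', np.float64(7.7), 'len', 125]
[121. 111. 109. 110. 111. 112. 111. 110. 112. 114. 113. 112. 115. 125. 143. 147. 138. 157. 173. 179. 191. 227. 247. 246. 245. 245. 246. 245. 235. 202. 178. 179. 177. 179. 180. 181. 181. 181. 181.
 181. 181. 181. 179. 173. 190.]
[ 91.  64.  55.  57.  61.  60.  59.  59.  60.  61.  63.  63.  62.  62.  61.  64.  67.  61.  56.  62. 106. 190. 244. 245. 242. 241. 242. 241. 220. 147.  75.  61.  59.  62.  66.  67.  67.  68.  68.
  67.  66.  65.  64.  87. 160.]
12 [558.  44.  23.] [-11.   0.  10.] 47.68524104811503 32.15
['top', 'bubble', np
[... 748 characters left out ...]
oat64(-0.1), 'len', 126]
[114. 111. 110. 110. 110. 110. 110. 111. 112. 112. 112. 112. 113. 113. 113. 113. 114. 115. 114. 113. 112. 109. 102. 103. 114. 140. 173. 208. 238. 244. 247. 246. 246. 245. 246. 246. 248. 246. 242.
 200. 151. 143. 147. 169. 177. 181. 181. 181. 180. 180. 182. 181. 181. 182. 182. 181. 182. 182. 180. 181. 182. 181. 181. 181. 178. 181. 194.]
[ 73.  62.  57.  55.  56.  57.  57.  58.  58.  59.  62.  61.  61.  61.  61.  62.  63.  62.  61.  61.  63.  65.  63.  62.  62.  78. 102. 154. 206. 231. 244. 243. 242. 242. 242. 242. 244. 242. 235.
 188. 130.  90.  64.  61.  61.  61.  61.  62.  63.  64.  67.  67.  66.  65.  65.  65.  68.  67.  66.  68.  69.  66.  63.  63.  74. 110. 161.]
```

After the last push the black lines sit on both sides of the bubble, and the bubble is about 3.5 mm towards the back in both views. At 0.63 mm of bubble per mm of push, 5.5 mm more should centre it. Then I'll release, retreat and check with the wrist camera.

```bash
python3 - <<'E'
from h import *
np.set_printoptions(precision=1,suppress=True)
bot.line_to([*(O+17.5*U+2*V_),23],30);bot.pause(.3);s(17)
bot.move_gripper(64);s("open")
p=bot.read_state()["tcp_pos"];bot.line_to([p[0],p[1],150],150);s("up")
bot.move_ptp([600,30,250],down(-.2));bot.pause(.3)
im,_=shot("wrist","w7");s("end")
A,_=shot("scene","s7")
a=cv2.cvtColor(im[0:240,120:420],cv2.COLOR_RGB2BGR);b=cv2.cvtColor(A[195:315,240:390],cv2.COLOR_RGB2BGR)
cv2.imwrite("pics/ws7.png",np.hstack([cv2.resize(a,(400,320)),cv2.resize(b,(400,320),interpolation=cv2.INTER_CUBIC)]))
E
```

```text
17 [562.9  43.   22.9] [-12.8   1.9  11.6] 47.870533401598436 33.2833
open [565.9  44.   23. ] [ 0.4 -0.2  0.6] 63.96678332350024 33.8417
up [565.2  43.8 149.1] [-0.9 -0.7 -0.3] 64.00483162808858 34.8417
end [599.6  30.  249.2] [0.  0.1 0.6] 63.98504004339424 35.7
```

View pics/ws7.png

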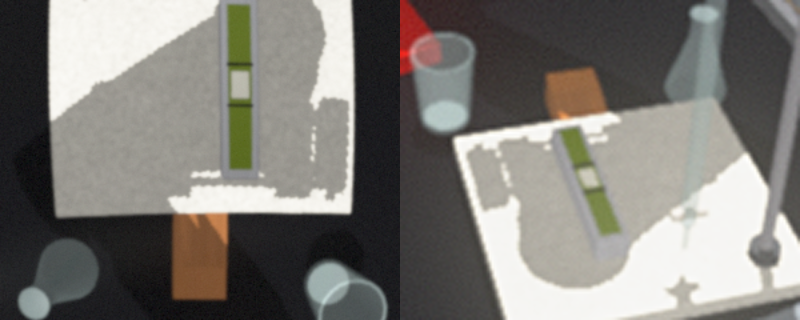

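The crop shows the bubble centred: lines at y≈64 and 105, bubble at about 71–98. I'll put a number on that with one fresh picture and hand in.

```bash
python3 - <<'E'
from h import *
bot.pause(.5)
im,st=shot("wrist","w8")
for n in("w7","w8"):
    g=np.load(f"pics/{n}.npz")["im"].astype(float)
    col=g[0:140,297:303].mean(1)   # crop x 240*.75+120=300
    b=np.clip(col[40:85,2]-90,0,None);bc=(b*np.arange(40,85)).sum()/b.sum()
    l1=40+np.argmin(col[40:54,1]);l2=70+np.argmin(col[70:86,1])
    print(n,"lines",l1,l2,"bubble",bc,"mm off",(bc-(l1+l2)/2)*33/(l2-l1))
bot.close_job()
E
```

```text
w7 lines 48 79 bubble 63.02889764575123 mm off -0.5014960545228851
w8 lines 49 79 bubble 63.89559659090908 mm off -0.11484375000001279
the job is handed in; nothing more can be done
```

The job is handed in: the slip is in the larger grey tray and the wedge is holding the stand level. No verdict is reported, so what follows is from my own checks.

- **Slip:** I pulled it out straight with the gripper rolled about 5° to clear the beaker. The wrist picture shows it flat, with its centre about 5 mm along and 2 mm across from the tray's centre.
- **Wedge:** I gripped it by the tail and pushed it thin end first under the front edge, with about 11–14 N of resistance. By arm travel the thin end is about 105 mm in, against the 50 mm needed. It stayed in place when released.
- **Bubble:** The last two wrist pictures, just under a second apart, put it 0.5 mm and 0.1 mm from centre. That is well inside the limit and shows it was at rest.
- **Disagreement:** My automatic bubble offset differed by 3–4 mm between the top and scene cameras. I measured from the black lines instead, and there the two views agreed.
- **Bystanders:** The beaker and the small flask still stood in place in the last pictures. I did not look closely at the other bystanders again at the end.

The arm had retreated to 250 mm above the bench, touching nothing. Robot time was about 36 s of the 69 s allowed.

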